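# Cure the rocking foot of a vacuum pump

### The job

The vacuum pump rocks because one of its four feet stands low. Press down on the pump's foot lugs with a fingertip until you find the one that gives, then press that foot's raised shim lever down flat and leave the other three levers up; finally press on that same lug again to prove that it no longer gives, and let go. Only press: do not grasp, lift or shift the pump, and leave everything around it alone.

Things in the scene. Friction and masses are not known exactly. Their poses are not given: they have to be found in the camera images.
- pump: small lab vacuum pump, about 3 kg, loose on its four feet: black ribbed motor lying along x, square aluminium crank case with round heads at +y and -y, on a grey cast sole plate 180 (x) x 140 (y) x 10 mm with four flat foot lugs sticking out at its sides. Origin: middle of the plate's underside, 33 mm above the bench. Highest point 86 mm above the origin.
- lug_front_left (a point): Flat foot lug of the pump, 40 mm (x) by 56 mm (y), 10 mm thick; this point is on its top over the foot's axis, 43 mm above the bench. Three lugs are firm (less than 1 mm at 15 N). Pump x, y = -66, +100 mm.
- lug_rear_left (a point): Like lug_front_left, at another corner of the pump. The lug over the low foot bears only on a springy rubber pad: it begins to give at about 5 N, is down about 3 mm at 9 N, is hard from about 3.5 mm, and springs back (the pump rocks, the opposite lug rises). Pump x, y = +66, +100 mm.
- lug_rear_right (a point): Like lug_front_left, at another corner of the pump. Which lug is the one that gives varies from start to start and can be told only by pressing. Pump x, y = +66, -100 mm.
- lug_front_right (a point): Like lug_front_left, at another corner of the pump. Pump x, y = -66, -100 mm.
- mount_1: One of four look-alike machine feet fixed to the mat, one under each lug; which is under which lug varies. Steel foot plate, rubber-topped pedestal, hinged cam shim. Origin: on the pedestal's axis, 3 mm above the bench, 30 mm below the lug's underside; z up. The shim's lever sticks out from under the lug towards this body's -x.
- mount_2: Like mount_1, turned the same way, under another lug. The foot plate reaches from x = -81 to +23 mm and is 46 mm wide. One of the four feet stands 3.5 mm low (its lever and stop too); the poses do not tell which.
- mount_3: Like mount_1, turned the same way, under another lug.
- mount_4: Like mount_1, turned the same way, under another lug.
- shim_1 (a joint): Angle of the lever of mount_1's cam shim above flat, rad: starts raised at 0.5 to 0.7; 0 is flat on its stop. Steel lever 20 mm wide, 62 mm long from its hinge pin, the last 24 mm a ribbed thumb plate 28 mm wide and 7 mm thick. The pin runs along y at mount x = -27, z = +30 mm (+27 at the low foot).
- shim_2 (a joint): The same for mount_2. Thumb plate's middle in the mount's frame: flat x = -77, its top z = +34 mm (+30 at the low foot); raised to 0.6 rad x = -66, top z = +61. Stiff hinge that stays where it is left: about 9 N straight down at mount x = -67 presses it flat; the tip then rests 33 mm (29 at the low foot) above the mat.
- shim_3 (a joint): The same for mount_3. Pressed flat at the low foot its cam bar fills the gap under the lug, which then gives less than 1 mm; pressed flat at a sound foot it would jack that lug up by 3 mm and put the pump out of level.
- shim_4 (a joint): The same for mount_4.
- wrench: open-ended spanner 115 mm long lying on the mat in front of the pump, between the two front levers; origin under its middle; leave it alone
- jar: amber screw-cap jar, 38 mm wide, 48 mm tall; origin under its middle; leave it alone
- beaker: glass beaker, 60 mm wide, 62 mm tall; origin under its middle; leave it alone
- screwdriver: screwdriver 190 mm long, lying; origin under its middle; leave it alone
- vial_rack: grey rack with capped vials, 80 x 150 mm (its own x, y), 41 mm tall; origin under its middle; leave it alone
- fittings_tray: white tray of tube fittings, 110 x 160 mm (its own x, y), 32 mm tall; origin under its middle; leave it alone
- amber_bottle: amber solvent bottle, 86 mm wide, 178 mm tall; origin under its middle; leave it alone

How it is judged:
On the way, in this order (a step that is already met when the one before it is completed fails the run):
1. the lug over the low foot is pressed down until it clearly gives (the pump rocks by more than 0.012 rad, about 1.5 mm at that lug), all shim levers still up (contact force between the fingers and pump above 2 N and angle between pump's own z axis and vertical above 0.012 rad and value of joint each of shim_1, shim_2, shim_3, shim_4 above 0.4 rad), for 0.1 s.
2. one shim lever is pressed flat (within 0.07 rad), the other three are up, the pump is level within 0.009 rad (((value of joint shim_1 below 0.07 rad and value of joint each of shim_2, shim_3, shim_4 above 0.4 rad) or (value of joint shim_2 below 0.07 rad and value of joint each of shim_1, shim_3, shim_4 above 0.4 rad) or (value of joint shim_3 below 0.07 rad and value of joint each of shim_1, shim_2, shim_4 above 0.4 rad) or (value of joint shim_4 below 0.07 rad and value of joint each of shim_1, shim_2, shim_3 above 0.4 rad)) and angle between pump's own z axis and vertical below 0.009 rad), for 0.2 s.
3. the lug of the foot whose shim is flat is pressed again with more than 4 N, the fingertips within 50 mm of its foot's axis seen from above, and stays level within 0.009 rad (contact force between the fingers and pump above 4 N and angle between pump's own z axis and vertical below 0.009 rad and (((value of joint shim_1 below 0.07 rad and value of joint each of shim_2, shim_3, shim_4 above 0.4 rad) and horizontal distance between the grasp point and mount_1 below 0.05 m) or ((value of joint shim_2 below 0.07 rad and value of joint each of shim_1, shim_3, shim_4 above 0.4 rad) and horizontal distance between the grasp point and mount_2 below 0.05 m) or ((value of joint shim_3 below 0.07 rad and value of joint each of shim_1, shim_2, shim_4 above 0.4 rad) and horizontal distance between the grasp point and mount_3 below 0.05 m) or ((value of joint shim_4 below 0.07 rad and value of joint each of shim_1, shim_2, shim_3 above 0.4 rad) and horizontal distance between the grasp point and mount_4 below 0.05 m))), for 0.1 s.
At the end, for the whole second after the job is handed in: exactly one shim lever, that of the low foot, lies flat (within 0.07 rad), the other three are still up (above 0.40 rad); the pump stands level (within 0.009 rad), at rest, within 12 mm of where it stood; nothing else has moved by more than 25 mm (all of step 2 and distance of pump from where it was at the start of the episode below 0.012 m and linear speed of pump below 0.01 m/s and distance of each of wrench, jar, beaker, screwdriver, vial_rack, fittings_tray, amber_bottle from where it was at the start of the episode below 0.025 m); the robot touches nothing.
It fails at once if a shim is pressed down under a sound foot and jacks the pump out of level (a lever below 0.10 rad and the pump tilted by more than 0.013 rad) (value of joint any of shim_1, shim_2, shim_3, shim_4 below 0.1 rad and angle between pump's own z axis and vertical above 0.013 rad).
It fails at once if the pump is lifted or shifted by more than 15 mm (distance of pump from where it was at the start of the episode above 0.015 m).
It fails at once if a thing that stands about is moved by more than 30 mm (distance of any of wrench, jar, beaker, screwdriver, vial_rack, fittings_tray, amber_bottle from where it was at the start of the episode above 0.03 m).
It also fails if it takes over 72 s, if anything falls off the work surface, if the arm or the gripper's body presses on something with over 40 N, if the wrist force passes 120 N, or if a joint passes its speed limit or range.

### The arm

A 6-joint arm with a two-finger parallel gripper is mounted at the origin on the work surface. World frame = base frame: x ahead of the robot, y to its left, z up, the work surface at z = 0. Lengths are in m, angles in rad, forces in N, time in s.
With the tool pointing down it reaches from about 0.35 to 0.725 m from the base axis. Payload 4.3 kg.
Tool frame: the origin (TCP) lies on the centre line of the jaws, within the pads' length; the fingertips stand tips_ahead ahead of it and the grasp point (between the pads) lies 5 mm behind it (tips_ahead is the distance from the TCP to the fingertips, in m); z points along the fingers, y is the direction in which the jaws open and shut (so a half turn about z gives the same grasp; the last joint's range is limited). The gripper opens to 85 mm and grips with 20 to 120 N. Pads are 22 mm wide; open, the fingers measure 114 mm over their backs; the gripper's body (76 mm by 85 mm) begins 54 mm behind the grasp point. The pads swing forward as they close: fully open they stand 13 mm farther back than shut.
Start: joints at [-1.304, 0.377, 0.081, 1.274, 0, 1.46], TCP at [0.212, -0.535, 0.245] pointing down, gripper open.
Joint ranges: [-2.72, 2.72], [-0.84, 1.66], [-1.02, 1.22], [-1.77, 2.12], [-1.37, 1.28], [-3.14, 3.14]. Speed limits (rad/s): [2.57, 2.57, 3.14, 3.14, 3.14, 3.14].

### API

Orientations are given as a unit quaternion [x, y, z, w].
In Python, from plant import movep, move_straight, movej, release, grab, dwell, ik, camera, IKError, close_job, read_t, read_joint_positions, read_joint_vel, read_effort, read_eef_pos, read_tcp_rot, read_wrist_force, read_moment, read_opening, tips_ahead gives the robot as it stands. The module is installed in compiled form; this text tells all that it offers. Calls block until the motion is done:
- movep(position, orientation): joint-space move of the TCP to a pose.
- move_straight(position, rate=0.15, rot=None): straight line of the TCP; rot=None keeps the orientation; rate is the mean speed in m/s.
- movej(angles): joint-space move.
- release() and grab(force=None): open the fingers fully, or close them until they stop; force is the grip in N (None keeps the last).
- dwell(seconds).
- ik(position, orientation): joint angles nearest the present ones, or None.
- camera(name): name is "side" or "top"; returns a dict with "img" (420x560x3 uint8, red, green, blue), "fovy" (degrees; the focal length in pixels is half the picture's height over the tangent of half this angle, whatever the lens; pixels are square), "cx", "cy" (the principal point, pixels), "eye" and "orientation" of the camera in the world. Camera axes: x right, y down, z forward; pixel columns grow to the right and rows downward; lengths in m; the calibration is good to about 2 mm. A picture is of the moment at which its call begins. There is no depth.
A pose or a line that the arm cannot do raises IKError and nothing moves.
- close_job(): hands the job in, once; it reports no verdict.
Readings, each from a call of its own:
- read_t(): time.
- read_joint_positions(): joint angles.
- read_joint_vel(): joint speeds.
- read_effort(): joint torques, N m.
- read_eef_pos(): TCP position.
- read_tcp_rot(): TCP orientation.
- read_wrist_force(): force on the tool from outside, world axes, zero at the start.
- read_moment(): the same for the moment, N m.
- read_opening(): finger opening in m.
Only numpy, scipy, OpenCV 4.12 (cv2) and the standard library are available. Lean on these libraries where they do the work, as an engineer would, in place of code of your own. Each camera call takes 0.05 s, during which the arm holds its last target. There are 200 camera calls.

## Working session

There is one attempt and no reset: what is moved stays moved. The work goes in short steps, each a Python script; the robot and the scene stay as the last script left them, time stands still between calls to the robot, and variables do not carry over. Pictures are saved under pics/ and viewed, about 8 in all and at most 12, crops included, and the job is handed in when it is done.

```bash
mkdir -p pics; python3 - <<'E'
from plant import *
import cv2
for n in ("top","side"):
    c=camera(n); cv2.imwrite(f"pics/{n}0.png",c["img"][:,:,::-1])
    print(n,c["fovy"],c["cx"],c["cy"],c["eye"],c["orientation"])
print(read_t(),read_eef_pos(),read_tcp_rot(),tips_ahead if not callable(tips_ahead) else tips_ahead(),read_opening(),read_wrist_force())
E
```

```text
top 48.66756165536847 279.7776468677283 205.46591582014193 [ 0.2362144  -0.02799952  1.50196913] [ 0.70946382 -0.69853375  0.06008432 -0.07142519]
side 48.477701857395786 277.8509474275597 208.59196273923874 [-0.00753077  0.83956844  0.79994692] [-0.23648986  0.85961494 -0.43655234  0.12065134]
0.1 [ 0.21143293 -0.53409409  0.24444278] [ 9.82304897e-01  1.87286410e-01 -6.59238439e-05 -9.41346334e-04] 0.014 0.08550538629302319 [-0.54211539 -0.28135073 -0.65171286]
```

View pics/top0.png

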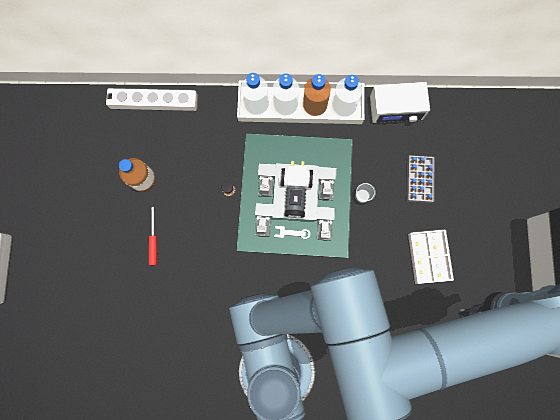

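View pics/side0.png

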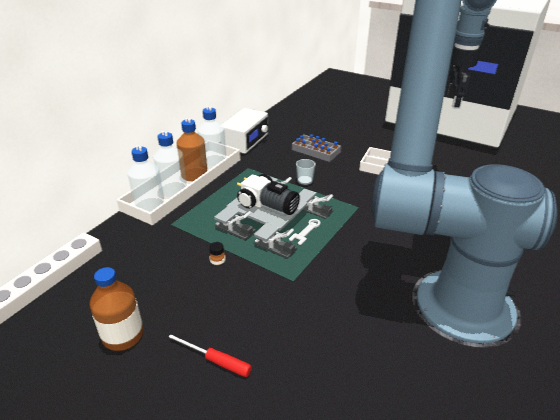

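The top view shows the pump at about px (296,198) on the green mat, with the levers at (265,186), (327,187), (262,228) and (326,230). The wrench is at (293,233), the beaker at (365,193) and the jar at (229,190). Next I'll enlarge the pump in both views.

```bash
cat > h.py <<'E'
from plant import *
import numpy as np, cv2
from scipy.spatial.transform import Rotation as R
def K(c):
    f=210/np.tan(np.radians(c["fovy"]/2)); return f,c["cx"],c["cy"]
def ray(c,u,v,z):
    f,cx,cy=K(c); d=R.from_quat(c["orientation"]).apply([(u-cx)/f,(v-cy)/f,1.]); e=np.array(c["eye"])
    return e+d*(z-e[2])/d[2]
def proj(c,p):
    f,cx,cy=K(c); q=R.from_quat(c["orientation"]).inv().apply(np.array(p)-c["eye"]); return np.array([cx+f*q[0]/q[2],cy+f*q[1]/q[2]])
E
python3 - <<'E'
from h import *
c=camera("top"); s=camera("side")
cv2.imwrite("pics/top1.png",cv2.resize(c["img"][150:260,230:370,::-1],None,fx=5.5,fy=5.4,interpolation=cv2.INTER_CUBIC))
cv2.imwrite("pics/side1.png",cv2.resize(s["img"][160:280,170:370,::-1],None,fx=4,fy=4,interpolation=cv2.INTER_CUBIC))
# mat edges
hsv=cv2.cvtColor(c["img"],cv2.COLOR_RGB2HSV)
m=cv2.inRange(hsv,(65,60,40),(95,255,255))
k=max(cv2.findContours(m,0,2)[0],key=cv2.contourArea); r=cv2.minAreaRect(k); b=cv2.boxPoints(r)
print(r,[ray(c,*p,0.003)[:2].round(4) for p in b])
E
```

```text
((295.1123046875, 188.47845458984375), (109.8861083984375, 105.44850158691406), 3.1798300743103027) [array([0.4088, 0.1345]), array([0.7674, 0.1268]), array([ 0.7502, -0.2439]), array([ 0.3945, -0.2207])]
```

View pics/top1.png

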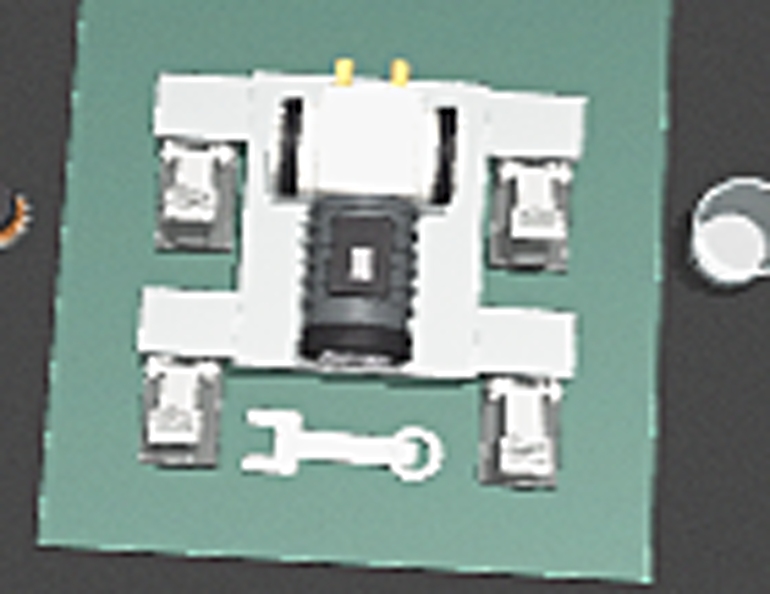

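View pics/side1.png

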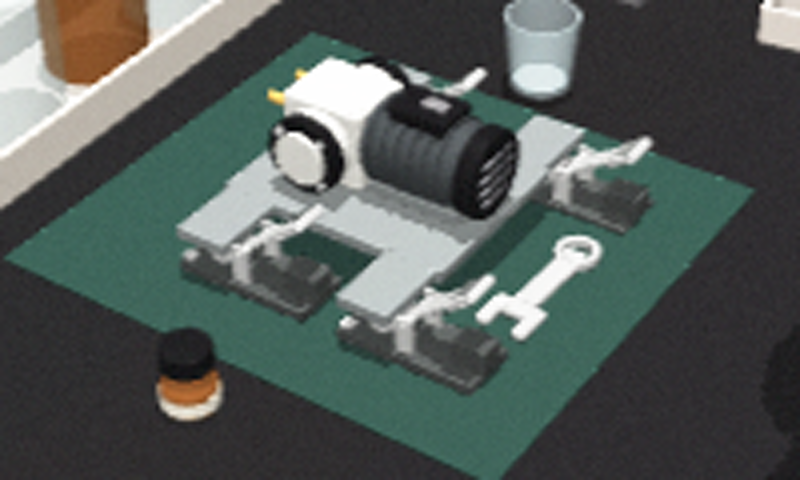

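The enlarged views show all four lugs clearly. Their outer corners are at: RL (157,74)/(155,135), RR (587,98)/(583,158), FL (142,288)/(138,346), FR (577,312)/(574,377). The levers stick out toward the robot (-x), and the wrench lies between the front ones. I'll fit the pump pose from these 8 corners.

```bash
cat > fit.py <<'E'
from h import *
c=camera("top")
px=np.array([(157,74),(155,135),(587,98),(583,158),(142,288),(138,346),(577,312),(574,377)],float)
M=np.array([(86,128),(46,128),(86,-128),(46,-128),(-46,128),(-86,128),(-46,-128),(-86,-128)])/1000
W=np.array([ray(c,230+(u+.5)/5.5-.5,150+(v+.5)/5.4-.5,.043)[:2] for u,v in px])
a=M-M.mean(0);b=W-W.mean(0)
th=np.arctan2((a[:,0]*b[:,1]-a[:,1]*b[:,0]).sum(),(a*b).sum())
Rm=np.array([[np.cos(th),-np.sin(th)],[np.sin(th),np.cos(th)]]);t=W.mean(0)-Rm@M.mean(0)
print("yaw",th,"t",t,"res mm",((M@Rm.T+t-W)*1000).round(1).tolist())
L={"FL":(-66,100),"RL":(66,100),"RR":(66,-100),"FR":(-66,-100)}
for k,v in L.items():
    p=Rm@(np.array(v)/1000)+t; q=Rm@((np.array(v)+[-67,0])/1000)+t
    print(k,p.round(4),np.hypot(*p).round(3),"lever67",q.round(4),np.hypot(*q).round(3))
    # check reach, jaw axis along pump x (fingers closed)
for z in (0.02,0.2):
  for k,v in L.items():
    for dx in (0,-67):
      p=Rm@((np.array(v)+[dx,0])/1000)+t
      o=[]
      for ya in (0,np.pi/2,-np.pi/2,np.pi):
        qt=(R.from_euler("z",th+ya)*R.from_quat([1,0,0,0])).as_quat()
        o.append(ik([*p,z+.043],qt) is not None)
      print(k,dx,z,o)
# side view check of predicted lug centres
s=camera("side"); print({k:((proj(s,[*(Rm@(np.array(v)/1000)+t),.043])-[170,160])*4).round() for k,v in L.items()})
E
python3 fit.py
```

```text
yaw -0.04735365639273426 t [ 0.55966218 -0.05259579] res mm [[2.0, 0.5], [-0.1, 2.2], [1.5, -1.2], [-1.3, -1.9], [1.6, 1.4], [-3.4, 1.9], [0.4, -1.5], [-0.7, -1.5]]
FL [0.4985 0.0504] 0.501 lever67 [0.4315 0.0536] 0.435
RL [0.6303 0.0442] 0.632 lever67 [0.5634 0.0473] 0.565
RR [ 0.6209 -0.1556] 0.64 lever67 [ 0.5539 -0.1524] 0.575
FR [ 0.489  -0.1494] 0.511 lever67 [ 0.4221 -0.1462] 0.447
FL 0 0.02 [True, True, True, True]
FL -67 0.02 [True, True, True, True]
RL 0 0.02 [True, True, True, True]
RL -67 0.02 [True, True, True, True]
RR 0 0.02 [True, True, True, True]
RR -67 0.02 [True, True, True, True]
FR 0 0.02 [True, True, True, True]
FR -67 0.02 [True, True, True, True]
FL 0 0.2 [True, True, True, True]
FL -67 0.2 [True, True, True, True]
RL 0 0.2 [True, True, True, True]
RL -67 0.2 [True, True, True, True]
RR 0 0.2 [True, True, True, True]
RR -67 0.2 [True, True, True, True]
FR 0 0.2 [True, True, True, True]
FR -67 0.2 [True, True, True, True]
{'FL': array([385., 286.]), 'RL': array([224., 218.]), 'RR': array([392.,  84.]), 'FR': array([544., 139.])}
```

```bash
cat >> h.py <<'E'
TH=-0.04735; T=np.array([.55966,-.0526])
RM=np.array([[np.cos(TH),-np.sin(TH)],[np.sin(TH),np.cos(TH)]])
L={"FL":(-66,100),"RL":(66,100),"RR":(66,-100),"FR":(-66,-100)}
def at(k,dx=0,dy=0): return RM@((np.array(L[k])+[dx,dy])/1000)+T
def quat(ya): return (R.from_euler("z",TH+ya)*R.from_quat([1,0,0,0])).as_quat()
def fz(n=3):
    return np.mean([(dwell(.02),read_wrist_force()[2])[1] for _ in range(n)])
def press(xy,z0,zmin,fmax,step=.0007,drop=9):
    """step down from z0 until fmax, zmin or `drop` below first contact; returns log [(z,F)]"""
    move_straight([*xy,z0],.12); dwell(.1); b=fz(5); log=[]; zc=None; z=z0
    while z>zmin:
        z-=step; move_straight([*xy,z],.03); F=fz(2)-b; e=read_eef_pos()[2]; log.append((round(e*1000,2),round(F,1)))
        if zc is None and F>2: zc=e
        if F>fmax or (zc and zc-e>drop): break
    return log
E
python3 - <<'E'
from h import *
grab(20); print("t",read_t(),read_opening())
ya=min((0,np.pi),key=lambda a:abs(ik([*at("FR"),.17],quat(a))[5]-read_joint_positions()[5]))
print("ya",ya,ik([*at("FR"),.17],quat(ya)))
movep([*at("FR",0,-4),.17],quat(ya)); print("t",read_t(),read_eef_pos(),at("FR",0,-4))
l=press(at("FR",0,-4),.068,.048,11)
print(l,read_t(),read_wrist_force())
move_straight([*at("FR",0,-4),.16],.2); print(read_t())
E
```

```text
t 1.0667 5.932991874665781e-05
ya 0 [-0.42056651  0.28531893 -0.2487292   1.03674819  0.          2.76837614]
t 2.8083 [ 0.48893274 -0.15416311  0.17021123] [ 0.48881141 -0.1533595 ]
[(np.float64(67.41), np.float64(-0.2)), (np.float64(66.52), np.float64(0.3)), (np.float64(65.85), np.float64(-0.3)), (np.float64(65.18), np.float64(-0.3)), (np.float64(64.47), np.float64(-0.0)), (np.float64(63.75), np.float64(-0.8)), (np.float64(63.05), np.float64(-0.4)), (np.float64(62.36), np.float64(-0.5)), (np.float64(61.66), np.float64(0.3)), (np.float64(60.95), np.float64(-0.4)), (np.float64(60.27), np.float64(-0.1)), (np.float64(59.58), np.float64(-0.2)), (np.float64(58.87), np.float64(0.4)), (np.float64(58.16), np.float64(0.1)), (np.float64(57.46), np.float64(-0.6)), (np.float64(56.98), np.float64(1.9)), (np.float64(56.47), np.float64(5.5)), (np.float64(55.89), np.float64(5.9)), (np.float64(55.26), np.float64(6.4)), (np.float64(54.6), np.float64(7.6)), (np.float64(53.98), np.float64(7.7)), (np.float64(53.54), np.float64(10.4)), (np.float64(53.43), np.float64(15.4))] 10.5083 [-4.9700599   1.50281086 15.21387339]
11.2
```

FR shows the signature: it starts giving at about 5 N, sinks 3 mm by about 9 N, and is hard from 3.5 mm. I'll press FL as a firm reference, to rule out arm compliance.

```bash
python3 - <<'E'
from h import *
movep([*at("FL",0,4),.16],quat(0))
l=press(at("FL",0,4),.0595,.050,10); print([(float(a),float(b)) for a,b in l],read_t())
move_straight([*at("FL",0,4),.16],.2)
movep([*at("FR",-67,0),.16],quat(0)); print(read_t(),read_eef_pos())
s=camera("side"); cv2.imwrite("pics/side2.png",cv2.resize(s["img"][120:280,200:400,::-1],None,fx=4,fy=3.75,interpolation=cv2.INTER_CUBIC))
print((proj(s,[*at("FR",-67),.06])-[200,120])*[4,3.75])
E
```

```text
[(58.91, -0.3), (58.03, -0.5), (57.35, -0.2), (57.01, 4.0), (56.94, 10.4)] 18.6167
24.0667 [ 0.42209634 -0.1461503   0.15997741]
[507.33190859 289.62552299]
```

View pics/side2.png

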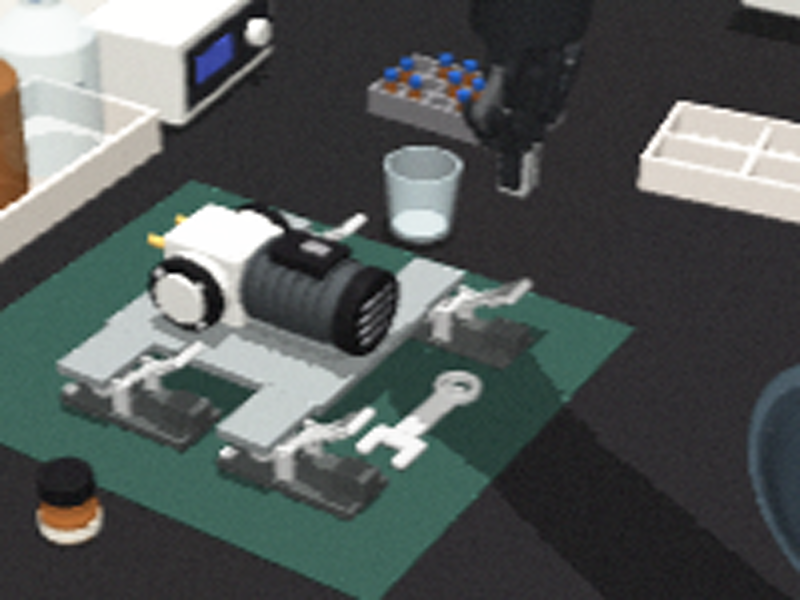

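The FL reference is firm: 4 to 10 N within 0.1 mm. So FR is the low foot. The view shows the fingertips at (517,190), right above the FR thumb plate at (510,288), with all levers up. I'll press that lever flat.

```bash
python3 - <<'E'
from h import *
xy=at("FR",-68,0)
l=press(xy,.088,.0520,30,step=.002,drop=1); 
print([(float(a),float(b)) for a,b in l],read_t())
z=read_eef_pos()[2]; b=l[0][1]; F0=-0.5
for i in range(22):
    z-=.0007; move_straight([*xy,z],.03); F=fz(2)-F0; e=read_eef_pos()[2]; print((round(e*1000,2),round(float(F),1)),end=" ")
    if F>20: break
dwell(.3); print(read_t(),read_wrist_force())
move_straight([*xy,.16],.2); dwell(.1)
s=camera("side"); cv2.imwrite("pics/side3.png",cv2.resize(s["img"][120:280,200:400,::-1],None,fx=4,fy=3.75,interpolation=cv2.INTER_CUBIC)); print(read_t(),read_wrist_force())
E
```

```text
[(86.05, 0.0), (83.87, 0.0), (81.88, 0.2), (79.95, 0.4), (78.34, 3.4), (76.36, 4.9), (74.34, 4.7), (72.25, 4.2), (70.15, 4.7), (68.06, 5.4), (65.99, 5.0), (63.92, 5.4), (61.89, 5.3), (59.82, 4.7), (57.81, 4.6), (55.77, 4.7), (53.74, 4.0), (51.75, 4.8)] 30.15
(np.float64(50.87), 5.4) (np.float64(50.18), 7.2) (np.float64(49.46), 6.8) (np.float64(48.73), 6.9) (np.float64(48.02), 6.9) (np.float64(47.31), 6.4) (np.float64(47.01), 11.6) (np.float64(46.86), 17.5) (np.float64(46.71), 23.6) 33.0 [-9.07933579  2.06632484 23.15080009]
33.875 [-0.91586294 -0.01490033  0.09251631]
```

View pics/side3.png

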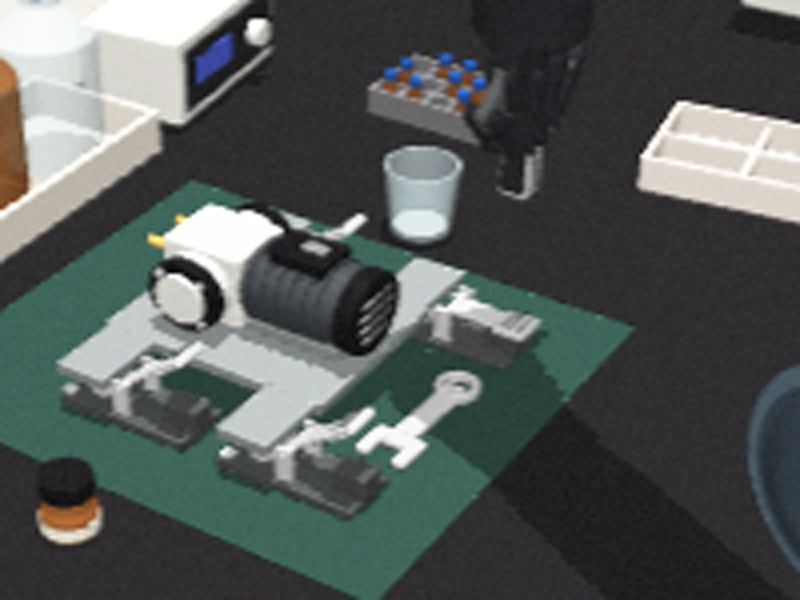

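The FR lever now lies flat, with its thumb plate at (515,322). It met its hard stop at tip height 33 mm, as specified. The other levers are up and nothing else has moved. Now I'll prove the lug.

```bash
python3 - <<'E'
from h import *
xy=at("FR",0,-4)
move_straight([*xy,.16],.2)
l=press(xy,.0605,.051,11); print([(float(a),float(b)) for a,b in l],read_t())
dwell(.3); print(read_eef_pos(),read_wrist_force())
move_straight([*xy,.16],.15)
movep([.40,-.16,.25],quat(0)); dwell(.3)
s=camera("side"); cv2.imwrite("pics/side4.png",cv2.resize(s["img"][120:280,200:400,::-1],None,fx=4,fy=3.75,interpolation=cv2.INTER_CUBIC)); print(read_t(),read_wrist_force())
E
```

```text
[(59.9, 0.2), (59.03, 0.5), (58.34, -0.3), (57.66, -0.3), (57.01, 0.7), (56.82, 4.8), (56.67, 9.8), (56.55, 14.8)] 37.8
[ 0.48889272 -0.15341906  0.05653398] [-5.37079402  1.90539158 14.40850117]
39.875 [0.10901873 0.00432679 0.01124043]
```

View pics/side4.png

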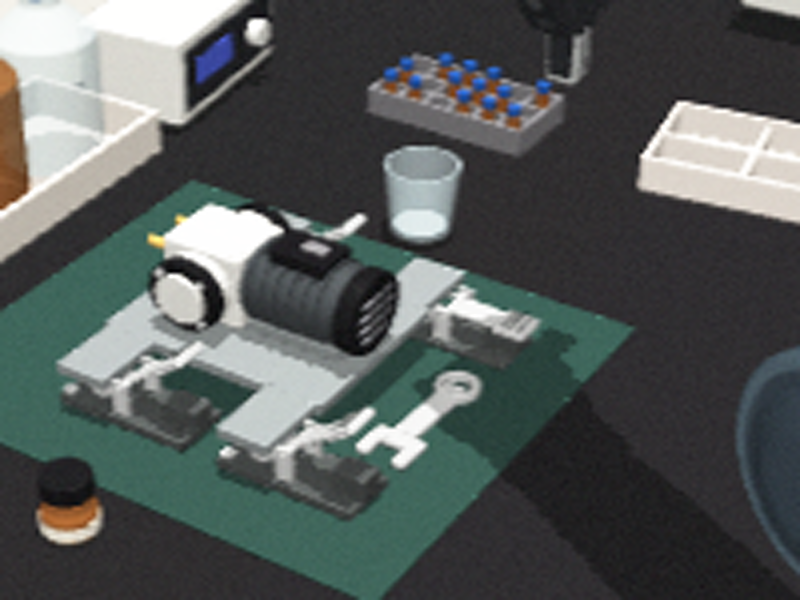

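The lug gave less than 0.5 mm up to 15 N. The lever is still flat, the other three are up, nothing else has moved, and the arm is clear. Handing in.

```bash
python3 -c "
from plant import *
close_job(); print(read_t())"
```

```text
the job is handed in; nothing more can be done
the job is handed in; nothing more can be done
```

The low foot is the front-right one. Its shim lever now lies flat and its lug no longer gives. I handed the job in at about 40 s of the 72 s allowed.

- **Finding the foot:** The front-right lug began to give at about 5 N, sank about 3 mm by 8–10 N, and was hard from 3.5 mm. The front-left lug, pressed as a reference, was firm (0.1 mm between 4 and 10 N). I did not press the two rear lugs, because the front-right result already matched the low foot.
- **Pressing the lever:** The front-right lever went down onto its stop at a fingertip height of about 33 mm, as specified. The final force was 23 N.
- **Proving the lug:** Pressed again to about 15 N, the front-right lug moved less than 0.5 mm.

The last picture shows the front-right lever flat, the other three up, and the pump, wrench, jar, beaker and vial rack where they were. The fittings tray was only partly in view, and the amber bottle and screwdriver were outside it; the arm never went near those two. The wrist force was near zero with the arm clear. I did not measure the pump's tilt directly; I judged it level from the firm lug and the picture. None of the checks failed or disagreed.

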